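# Find the heavy side of an eccentric rotor and hold it down

## Task

One side of the blue rotor in the balancing stand is heavier, but it cannot be seen which. Turn the rotor by hand well over (about a quarter turn) to one side and to the other to find by feel, or by where it sinks back to when let go, which side is heavy; then turn it heavy side straight down and end the program still gripping it there, motionless, without letting go. Leave the clamp, the jar and the screwdriver where they are.

Things in the scene. Friction and masses are not known exactly. Their poses are not given: they have to be found in the camera images.
- stand: Fixed balancing stand; origin: centre of the underside of its 160 x 120 x 12 mm base, on the bench. Its x points away from the robot (turned up to 0.35 rad), y left. The rotor's level axle lies along x, 130 mm up, over the origin, in two uprights (12 mm thick, 28 mm wide along y, tops 144 mm up) whose inner faces are 52 mm either side of the rotor's middle.
- rotor_center (a point): Centre of the rotor, on its axle: a flat blue disc 130 mm in diameter, 24 mm thick along the axle; its faces can be pinched near the rim by fingers closing along the axle. A hub 32 mm wide stands 8 mm proud of each face; a 12 mm axle runs to the uprights. A steel weight is shut up inside, off centre, at an angle to the white line that differs every time; nothing outside shows it.
- rim_top (a point): Fixed point in space: the topmost point of the rotor's rim, 195 mm above the bench, straight above the axle. Left alone with its heavy side beyond the resting angle on either side, the rotor sinks back slowly, does not swing past, and rests within 3 s at that angle on the side it came from. Half-way between the two resting places the heavy side is straight down.
- rotor_mark (a point): Rim end of the white line (7 mm wide) on the rotor, 65 mm from the axle. The line crosses the rim and runs down both faces to 21 mm from the axle; going clockwise seen from the robot, a red, a yellow and a green line like it follow at quarter turns. They turn with the rotor as an index only: none shows the heavy side.
- rotor (a joint): Rotor angle, rad: 0 with the white line straight up, growing clockwise seen from the robot (from up towards the stand's -y); turns nearly two turns either way. Greased bearing: at the rim its drag is about 1 N, the weight up to 2 N. With the heavy side within the resting angle (22 to 30 degrees, differs, the same to both sides) of straight down or up it stays put. At the start it may still be sinking.
- clamp_center (a point): Bystander: black sample clamp with two steel rods, about 90 x 90 x 28 mm; point at its centre, 14 mm above the bench.
- vial_center (a point): Bystander: amber jar with a white cap, 44 mm in diameter, 75 mm high; point at its centre.
- driver_grip (a point): Bystander: screwdriver lying on the bench, 170 mm long; point on its handle.
Not all that is in view belongs to the job. Of the things like the stand, leave any that is purple; of the rest the smaller one is meant.

How it is judged (in metres and radians):
On the way:
1. the fingers have turned the rotor until its heavy side is at least 40 degrees off straight down (angle between heavy's own z axis and vertical above 0.7 rad and contact force between the fingers and rotor above 0.5 N), for 0.1 s.
At the end, for the whole second after the job is handed in: The rotor's heavy side is within 0.2 rad (11 degrees) of straight down, the rotor is still (under 0.1 rad/s) and the fingers are holding it with more than 2 N; the three bystanders are within 20 mm of where they were (angle between heavy's own z axis and vertical below 0.2 rad and contact force between the fingers and rotor above 2 N and velocity of joint rotor between -0.1 and 0.1 rad/s and distance of each of clamp_center, vial_center, driver_grip from where it was at the start of the episode below 0.02 m); the arm keeps its last pose, push and grip.
It fails at once if a bystander is pushed or knocked by more than 20 mm (distance of any of clamp_center, vial_center, driver_grip from where it was at the start of the episode above 0.02 m).
It also fails if it takes over 58 s, if anything falls off the work surface, if the arm or the gripper's body presses on something with over 40 N, if the wrist force passes 120 N, or if a joint passes its speed limit or range.

## Robot

A 6-joint arm with a two-finger parallel gripper is mounted at the origin on the work surface. World frame = base frame: x ahead of the robot, y to its left, z up, the work surface at z = 0. Lengths are in mm, angles in degrees, forces in N, time in s.
With the tool pointing down it reaches from about 300 to 875 mm from the base axis. Payload 4.2 kg.
Tool frame: the origin (TCP) lies at the very end of the fingers, on their centre line; the grasp point (between the pads) lies 19 mm behind it; z points along the fingers, y is the line along which they close (so a half turn about z gives the same grasp; the last joint's range is limited). The gripper opens to 85 mm and grips with 20 to 120 N. Pads are 22 mm wide; open, the fingers measure 114 mm over their backs; the gripper's body (76 mm by 85 mm) begins 54 mm behind the grasp point. The pads swing forward as they close: fully open they stand 13 mm farther back than shut.
Start: joints at [-71.62, 18.312, 89.639, -0, 72.044, -1.146], TCP at [192.192, -541.944, 231.338] pointing down, gripper open.
Joint ranges: [-177.97, 177.97], [-48.28, 115.42], [12.27, 149.76], [-77.06, 257.06], [2.81, 150.46], [-146.56, 146.56]. Speed limits (degrees/s): [147.25, 147.25, 180, 180, 180, 180].

## Interface

Orientations are given as a 3x3 rotation matrix whose columns are the frame's x, y, z axes.
In Python, from workcell import get_state, grab_frame, camera_model, hand_in gives the robot as it stands.
- The arm moves only by the tool servo_tool, never from a script. Its argument "plan" is one flat list of numbers, 4 for each row, row after row: the shift along the tool's x, y, z in mm, then the turn about the tool's z in degrees. In form: [tx, ty, tz, roll, tx, ty, tz, roll, ...]. A call has 1 to 5 rows; each row is the pose to reach, as a shift and turn from the pose commanded when the call began, along the tool's axes at that moment; what a row does not reach only later rows make up. A row lasts 1/8 s, in which the tool goes at most 62.5 mm and 10.7 degrees, less where a joint would pass 70% of its speed; a pose out of reach is approached as far as the arm can. A call with a gripper value outside its range is refused whole. "fingers" is the gripper's target within -1 to 1 (fully open at 1, half-way at 0, shut at -1), set as the call begins (left out, the last holds). The fingers move at their own pace and stop on an object; the grip force is fixed at half the most. Time passes only in rows, so rows that repeat a pose let the fingers close. It gives the time, the measured TCP pose, the force, the opening and the grip force at its end, in the units of the state.
- get_state(): the state, without advancing time (a new reading comes with each control period).
- grab_frame(name): name is "side" or "top" or "wrist"; returns the picture (400x640x3 uint8, red, green, blue); there is no depth.
- camera_model(name): a dict with "intrinsics" (3x3 intrinsics, pixels), "dist" ([k1, k2, p1, p2, k3] as OpenCV has them; the pictures are not rectified), "rvec" (rotation vector, rad) and "tvec" (3), from world to camera coordinates, as OpenCV has them. Camera axes: x right, y down, z forward; pixel columns grow to the right and rows downward; lengths in mm; the calibration is good to about 2 mm. A picture is of the moment at which its call begins: read the wrist's pose just before it. camera_model takes no time and is no camera call; for the wrist camera it gives the pose at the moment of the call.
- hand_in(): hands the job in; it is judged then, once.
The state is a dict: "time_s": time; "joint_positions": joint angles; "qvel": joint speeds; "joint_torque": joint torques, N m; "position": TCP position; "orientation": TCP orientation; "wrist_force": force on the tool from outside, world axes, zero at the start; "torque": the same for the moment, N m; "width": finger opening in mm; "grasp_force": force on a finger pad.
Only numpy, scipy, OpenCV 4.12 (cv2) and the standard library are available. Lean on these libraries where they do the work, as an engineer would, in place of code of your own. Each camera call takes 0.05 s, during which the arm holds its last target. There are 200 camera calls.

## Working session

There is one attempt and no reset: what is moved stays moved. The work goes in short steps, Python scripts to look and compute and a tool call to move; the robot and the scene stay as the last step left them, time stands still between calls to the robot, and variables do not carry over. Pictures are saved under pics/ and viewed, at most 10 in all, crops included, and the job is handed in when it is done.

Besides the shell and the picture viewer there is one more tool, called after "Request:" by a JSON object that holds its "name" and its "arguments". servo_tool: Moves the arm, as the interface text tells. Its arguments: {"type":"object","properties":{"plan":{"type":"array","items":{"type":"number"}},"fingers":{"type":"number"}},"required":["plan"]}

```bash
mkdir -p pics; python3 - <<'E'
from workcell import *
import cv2,numpy as np
s=get_state();print(s['time_s'],s['position'],np.round(s['orientation'],3).tolist(),s['width'])
for n in('top','side'):
    cv2.imwrite(f'pics/{n}0.png',grab_frame(n)[:,:,::-1]);c=camera_model(n)
    R=cv2.Rodrigues(np.array(c['rvec'],float))[0];print(n,(-R.T@np.array(c['tvec']).ravel()).round(),R[2].round(2))
E
```

```text
0.0 [ 192.03976871 -541.45194727  230.47824031] [[0.942, 0.334, -0.001], [0.334, -0.942, 0.002], [0.0, -0.002, -1.0]] 85.61962986117862
top [ 459.  -37. 1300.] [ 0.12  0.02 -0.99]
side [1273. -590.  952.] [-0.57  0.46 -0.68]
```

View pics/top0.png

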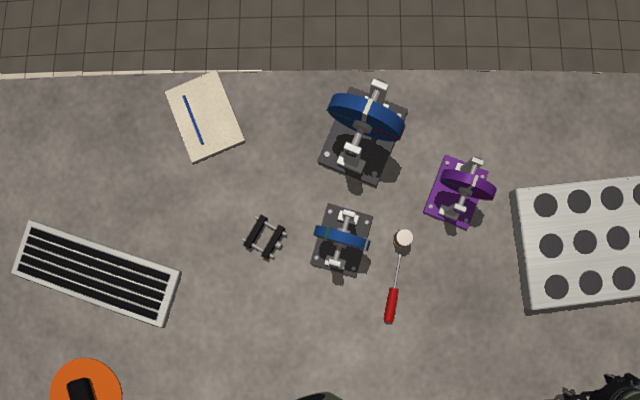

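View pics/side0.png

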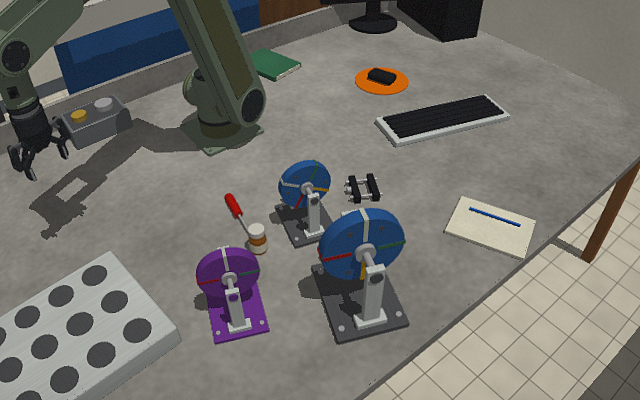

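Like the stand there are three: a large blue one at top-view (367,116), a purple one at (466,185) and a small blue one at (342,238). The small blue one fits, since purple is excluded and the smaller of the rest is meant. Next I confirm it in an enlarged crop and measure.

```bash
cat > h.py <<'E'
from workcell import *
import cv2,numpy as np
def cam(n):
    c=camera_model(n);R=cv2.Rodrigues(np.array(c['rvec'],float))[0];t=np.array(c['tvec'],float).ravel()
    return np.array(c['intrinsics'],float),np.array(c['dist'],float),R,t,c
def ray(n,p):
    K,d,R,t,_=cam(n);u=cv2.undistortPoints(np.array([[p]],float),K,d)[0,0]
    v=R.T@np.array([u[0],u[1],1]);return -R.T@t,v/np.linalg.norm(v)
def onz(n,p,z):
    o,v=ray(n,p);return o+v*(z-o[2])/v[2]
def tri(a,b):
    (o1,v1),(o2,v2)=a,b
    s=np.linalg.lstsq(np.c_[v1,-v2],o2-o1,rcond=None)[0];p,q=o1+s[0]*v1,o2+s[1]*v2
    return (p+q)/2,np.linalg.norm(p-q)
def proj(n,P):
    K,d,R,t,c=cam(n);return cv2.projectPoints(np.array(P,float).reshape(-1,1,3),np.array(c['rvec'],float),t,K,d)[0][:,0]
def blue(im):
    h=cv2.cvtColor(im,cv2.COLOR_RGB2HSV);return cv2.inRange(h,(98,110,40),(115,255,255))
E
python3 - <<'E'
from h import *
t=cv2.imread('pics/top0.png')[:,:,::-1];s=cv2.imread('pics/side0.png')[:,:,::-1]
for im,(x0,y0,x1,y1) in((t,(300,195,385,285)),(s,(265,150,333,225))):
    m=blue(np.ascontiguousarray(im[y0:y1,x0:x1]));n,l,st,c=cv2.connectedComponentsWithStats(m)
    print([(st[i].tolist(),c[i].round(1).tolist()) for i in range(1,n) if st[i][4]>15])
    ys,xs=np.nonzero(m);h=cv2.convexHull(np.c_[xs+x0,ys+y0].astype(np.int32));print('ell',cv2.fitEllipse(h),cv2.minAreaRect(h))
a=cv2.resize(t[195:285,300:420],None,fx=6.6,fy=6.6,interpolation=2)[:,:,::-1];cv2.imwrite('pics/ct.png',a)
a=cv2.resize(s[145:255,260:390],None,fx=5.4,fy=5.4,interpolation=2)[:,:,::-1];cv2.imwrite('pics/cs.png',a)
E
```

```text
[([14, 31, 13, 12, 112], [20.2, 36.0]), ([27, 33, 39, 21, 426], [46.1, 43.2])]
ell ((340.9804382324219, 237.06228637695312), (13.596209526062012, 66.14920043945312), 105.97836303710938) ((341.8869323730469, 236.5843963623047), (55.64319610595703, 12.020284652709961), 16.389541625976562)
[([14, 10, 37, 47, 896], [30.6, 30.4]), ([45, 11, 21, 28, 320], [56.0, 27.2]), ([48, 40, 13, 9, 46], [54.7, 42.8]), ([33, 45, 9, 13, 72], [38.2, 51.8])]
ell ((310.0936279296875, 194.4119873046875), (55.21840286254883, 72.70117950439453), 153.01112365722656) ((304.84844970703125, 192.6659698486328), (65.06917572021484, 51.492286682128906), 87.39744567871094)
```

View pics/ct.png

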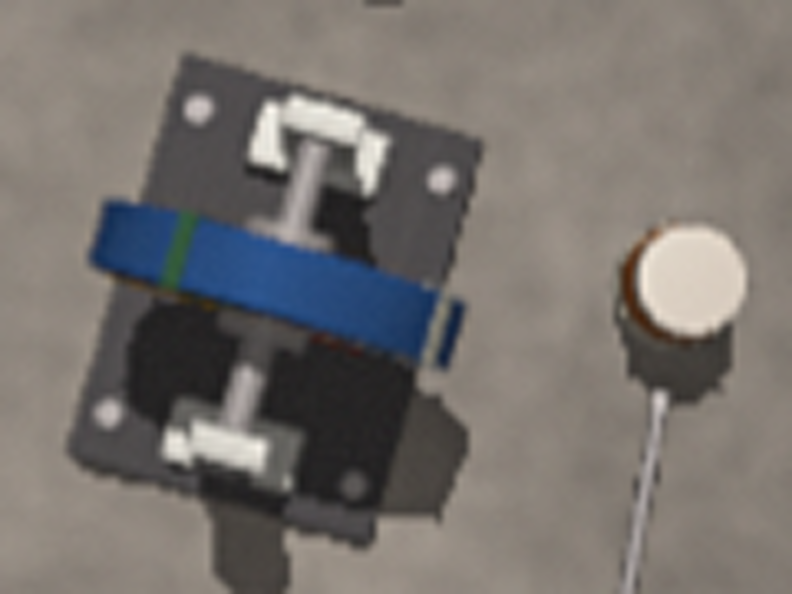

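View pics/cs.png

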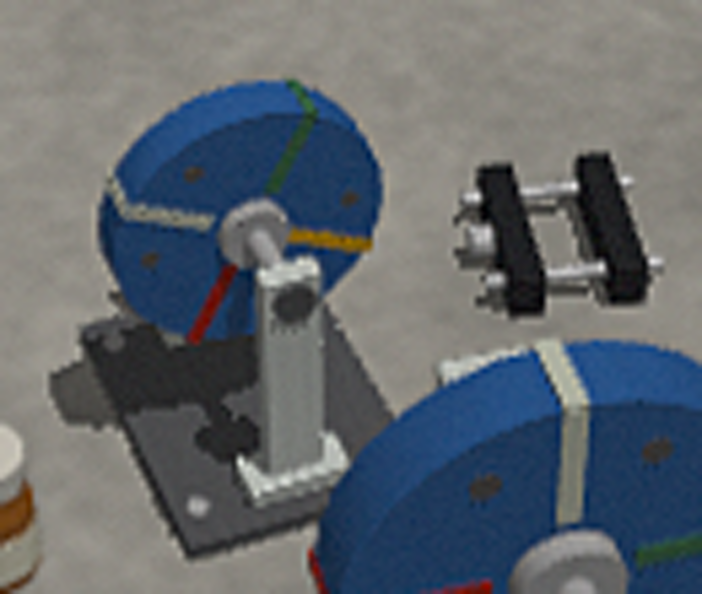

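The crop shows the small blue rotor on its grey stand, with the white line on the right (−y) side and green at the upper left. The jar cap is at crop (690,280). I use the base screws for the stand's centre and yaw.

```bash
python3 - <<'E'
from h import *
f=lambda x,y:(300+x/6.6-.4,195+y/6.6-.4)
S=np.array([onz('top',f(*p),13) for p in((198,108),(440,180),(107,412),(354,486))])
print(S.round(1).tolist());c=S.mean(0);ax=(S[0]+S[1]-S[2]-S[3])[:2];ay=(S[0]+S[2]-S[1]-S[3])[:2]
yaw=np.arctan2(ax[1],ax[0]);print('c',c,np.linalg.norm(ax)/2,np.linalg.norm(ay)/2,'yaw',np.degrees(yaw),np.degrees(np.arctan2(-ay[0],ay[1])))
hub=(260+262/5.4,145+235/5.4)
fs=lambda x,y:(260+x/5.4-.4,145+y/5.4-.4)
w=tri(ray('top',f(440,295)),ray('side',fs(112,178)));print('white far-rim?',w)
# far face hub: axle pt at +20 along x
a=c+np.array([20*np.cos(yaw),20*np.sin(yaw),0]);a[2]=130;print('hub proj',proj('side',a),fs(250,230))
e=np.array([np.cos(yaw),np.sin(yaw),0]);l=np.array([-e[1],e[0],0]);C=np.array([c[0],c[1],130.])
for n,p in(('top',f(437,330)),('top',f(180,252))):
    # intersect rim ray with middle plane
    o,v=ray(n,p);P=o+v*((C-o)@e)/(v@e);d=P-C;print(P.round(),np.hypot(d@l,d[2]),np.degrees(np.arctan2(-d@l,d[2])))
for n,p in(('side',fs(115,178+30)),('side',fs(316,118)),('side',fs(370,243)),('side',fs(195,340))):
    o,v=ray(n,p);F=C+12*e;P=o+v*((F-o)@e)/(v@e);d=P-F;print('far face',P.round(),np.hypot(d@l,d[2]),np.degrees(np.arctan2(-d@l,d[2])))
print('jar',onz('top',f(690,280),75),'base edge',onz('top',f(483,145),12))
s=get_state();print(s['time_s'])
E
```

```text
[[577.7, -11.0, 13.0], [549.9, -102.9, 13.0], [462.3, 23.6, 13.0], [434.3, -69.6, 13.0]]
c [506.03655194 -39.96780904  13.        ] 120.33823868606684 96.70228403545424 yaw -16.393158539000144 -16.747388208563244
white far-rim? (array([498.5106328 , -97.06594051, 174.44910164]), np.float64(6.533126420058143))
hub proj [[306.5972837  188.33858941]] (305.8962962962963, 187.19259259259258)
[490. -95. 135.] 57.801697130117724 85.3018505436507
[515.  -8. 160.] 45.011825793178524 -48.141393418940226
far face [ 500. -102.  161.] 68.25627106206697 63.15930744537359
far face [527. -11. 181.] 61.59524469034872 -33.341693466795796
far face [534.  14.  99.] 67.51356837837871 -117.6468925645359
far face [510. -70.  69.] 67.16968849768034 155.60563247974216
jar [ 508.99762313 -189.69082967   75.        ] base edge [ 563.23175634 -119.49006342   12.        ]
0.1
```

The small blue stand's centre is at about (506,−40) with a yaw of −16.5°, and the white line is at about +62°. The sizes check out: the screw spacing is a plausible 120 × 97, and the line points lie near r=65. Now I move over the −y side.

Request:
{"name": "servo_tool", "arguments": {"plan": [440, -336, -10, -54, 440, -336, -10, -54, 440, -336, -10, -54, 440, -336, -10, -54, 440, -336, -10, -54], "fingers": 1}}

```text
time_s: 0.72
position: [363.5, -278.4, 236.8]
orientation: [[0.283, 0.959, 0.0], [0.959, -0.283, 0.0], [0.0, 0.0, -1.0]]
wrist_force: [0.6, -0.1, -0.2]
width: 85.2
grasp_force: 0.0
```

```bash
cat >> h.py <<'E'
yaw=np.radians(-16.5);e=np.array([np.cos(yaw),np.sin(yaw),0]);l=np.array([-e[1],e[0],0]);C=np.array([506,-40,130.])
def angle(save=None):
    im=grab_frame('side')
    if save: cv2.imwrite(save,cv2.resize(im[120:260,240:400],None,fx=4,fy=4)[:,:,::-1])
    hs=cv2.cvtColor(im,cv2.COLOR_RGB2HSV);K,d,R,t,_=cam('side')
    F=C+12*e;o=-R.T@t
    xs,ys=[a.ravel() for a in np.meshgrid(np.arange(260,350),np.arange(140,230))]
    u=cv2.undistortPoints(np.c_[xs,ys].astype(float).reshape(-1,1,2),K,d)[:,0]
    v=np.c_[u,np.ones(len(u))]@R;P=o+v*(((F-o)@e)/(v@e))[:,None]-F
    r=np.hypot(P@l,P[:,2]);a=np.degrees(np.arctan2(-(P@l),P[:,2]));H,S,V=hs[ys,xs].T.astype(int)
    k=(r>26)&(r<60);res={}
    for n,off,m in(('white',0,(S<70)&(V>110)),('red',90,((H<6)|(H>172))&(S>140)),('yellow',180,(H>12)&(H<30)&(S>140)),('green',270,(H>42)&(H<85)&(S>90))):
        q=k&m
        if q.sum()>5:
            z=np.exp(1j*np.radians(a[q]-off)).mean();res[n]=(round(float(np.degrees(np.angle(z))),1),int(q.sum()),round(float(abs(z)),3))
    return res
def need(off_ang,r,z=None):
    s=get_state();Rm=np.array(s['orientation']);b=np.radians(off_ang)
    G=C-l*r*np.sin(b)+np.array([0,0,r*np.cos(b)-19])
    if z:G[2]=z
    ty=Rm[:,1];de=np.degrees(yaw-np.arctan2(ty[1],ty[0]));de=(de+90)%180-90
    print('t',s['time_s'],'pos',s['position'].round(1),'shift',(Rm.T@(G-s['position'])).round(1),'roll',round(-de,1),'w',s['width'],'gf',s['grasp_force'],'F',np.round(s['wrist_force'],1),'j',np.round(s['joint_positions']))
E
python3 - <<'E'
from h import *
need(50,50,240)
print(angle())
E
```

```text
t 0.725 pos [ 363.5 -278.4  236.8] shift [230.7  69.2  -3.2] roll 0.1 w 85.22096811827656 gf 0.0 F [ 0.6 -0.1 -0.2] j [-39.   7. 103.   0.  69. -22.]
{'white': (178.4, 93, 0.557), 'red': (80.3, 28, 0.998), 'yellow': (73.5, 28, 0.998), 'green': (74.3, 25, 0.999)}
```

Request:
{"name": "servo_tool", "arguments": {"plan": [230, 69, -3, 0, 230, 69, -3, 0, 230, 69, -3, 0, 230, 69, -3, 0, 230, 69, -3, 0]}}

```text
time_s: 1.4
position: [496.5, -77.4, 239.4]
orientation: [[0.284, 0.959, -0.0], [0.959, -0.284, 0.001], [0.0, -0.001, -1.0]]
wrist_force: [-0.4, 0.1, 0.0]
width: 85.3
grasp_force: 0.0
```

```bash
python3 - <<'E'
from h import *
need(50,50)
print(angle())
E
```

```text
t 1.4 pos [496.5 -77.4 239.4] shift [ 0.2 -1.5 96.3] roll 0.0 w 85.26794600680336 gf 0.0 F [-0.4  0.1  0. ] j [-10.  11.  98.   0.  71.   6.]
{'white': (-168.9, 81, 0.683), 'red': (81.6, 26, 0.999), 'yellow': (75.5, 26, 0.999), 'green': (75.7, 26, 0.999)}
```

Request:
{"name": "servo_tool", "arguments": {"plan": [0, -1, 40, 0, 0, -1, 70, 0, 0, -1, 90, 0, 0, -1, 96, 0, 0, -1, 96, 0]}}

```text
time_s: 2.08
position: [494.0, -80.5, 144.1]
orientation: [[0.29, 0.957, -0.0], [0.957, -0.29, -0.0], [-0.0, -0.0, -1.0]]
wrist_force: [0.1, -0.7, 0.1]
width: 85.7
grasp_force: 0.0
```

Request:
{"name": "servo_tool", "arguments": {"plan": [0, 0, 0, 0, 0, 0, 0, 0, 0, 0, 0, 0, 0, 0, 0, 0, 0, 0, 0, 0]}}

```text
time_s: 2.7
position: [494.3, -79.5, 144.0]
orientation: [[0.288, 0.958, 0.0], [0.958, -0.288, -0.0], [-0.0, 0.0, -1.0]]
wrist_force: [0.2, 0.7, 0.3]
width: 85.2
grasp_force: 0.0
```

```bash
python3 - <<'E'
from h import *
need(50,50)
print(angle('pics/g1.png'))
E
```

```text
t 2.7 pos [494.3 -79.5 144. ] shift [ 2.9 -0.   0.9] roll -0.3 w 85.19179371355081 gf 0.0 F [0.2 0.7 0.3] j [-10.  16. 107.  -0.  57.   6.]
{'white': (-154.1, 64, 0.981), 'red': (82.1, 27, 0.999), 'yellow': (75.8, 25, 0.999), 'green': (75.8, 25, 0.999)}
```

View pics/g1.png

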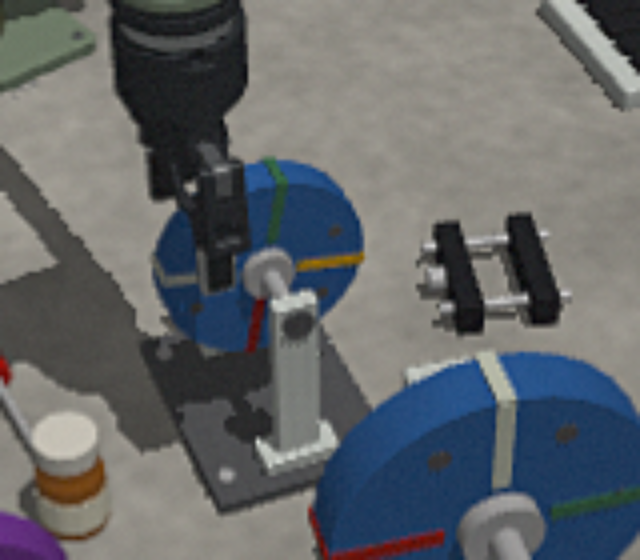

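The fingers straddle the disc. The rotor has sunk clockwise from 62° to a rest at about 77°. Now I grip and turn it counter-clockwise from +50° to −50°.

Request:
{"name": "servo_tool", "arguments": {"plan": [0, 0, 0, 0, 0, 0, 0, 0, 0, 0, 0, 0, 0, 0, 0, 0, 0, 0, 0, 0], "fingers": -1}}

```text
time_s: 3.38
position: [493.7, -79.5, 144.0]
orientation: [[0.288, 0.958, -0.001], [0.958, -0.288, -0.0], [-0.0, -0.001, -1.0]]
wrist_force: [-4.1, 0.3, 2.9]
width: 22.9
grasp_force: 59.3
```

Request:
{"name": "servo_tool", "arguments": {"plan": [0, 0, 0, 0, 0, 0, 0, 0, 0, 0, 0, 0, 0, 0, 0, 0, 0, 0, 0, 0]}}

```text
time_s: 4.0
position: [493.7, -79.5, 144.0]
orientation: [[0.288, 0.958, -0.001], [0.958, -0.288, -0.0], [-0.0, -0.001, -1.0]]
wrist_force: [-5.9, -0.3, 5.5]
width: 23.3
grasp_force: 59.5
```

Request:
{"name": "servo_tool", "arguments": {"plan": [7.4, 0, -7.5, 0, 15, 0, -12.8, 0, 23.3, 0, -16.7, 0, 32.2, 0, -19.1, 0, 41.4, 0, -19.9, 0]}}

```text
time_s: 4.62
position: [504.2, -43.5, 162.7]
orientation: [[0.286, 0.958, -0.006], [0.958, -0.286, -0.008], [-0.01, -0.003, -1.0]]
wrist_force: [-5.3, -12.2, -0.9]
width: 23.2
grasp_force: 59.3
```

```bash
python3 - <<'E'
from h import *
need(0,53)
print(angle())
E
```

```text
t 4.625 pos [504.2 -43.5 162.7] shift [ 3.9  0.7 -1.3] roll -0.1 w 23.21050860561201 gf 59.273913502693176 F [ -5.3 -12.2  -0.9] j [ -6.  16. 104.  -1.  60.  11.]
{'white': (-161.4, 83, 0.517), 'red': (45.4, 28, 0.999), 'yellow': (41.4, 8, 0.999), 'green': (36.6, 28, 0.999)}
```

Request:
{"name": "servo_tool", "arguments": {"plan": [9.2, 0, 0.8, 0, 18.1, 0, 3.2, 0, 26.5, 0, 7.1, 0, 34, 0, 12.4, 0, 40.5, 0, 18.9, 0]}}

```text
time_s: 5.3
position: [516.4, -2.6, 146.4]
orientation: [[0.287, 0.958, -0.003], [0.958, -0.287, -0.004], [-0.004, -0.002, -1.0]]
wrist_force: [-10.3, -4.3, 15.8]
width: 23.3
grasp_force: 68.6
```

Request:
{"name": "servo_tool", "arguments": {"plan": [0, 0, 0, 0, 0, 0, 0, 0]}}

```text
time_s: 5.55
position: [516.5, -2.1, 145.8]
orientation: [[0.287, 0.958, -0.003], [0.958, -0.287, -0.003], [-0.003, -0.002, -1.0]]
wrist_force: [-8.2, -1.5, 11.2]
width: 23.6
grasp_force: 68.1
```

```bash
python3 - <<'E'
from h import *
need(-50,53)
print(angle())
E
```

```text
t 5.55 pos [516.5  -2.1 145.8] shift [1.3 0.7 0.7] roll -0.2 w 23.55020255801541 gf 68.1155776977539 F [-8.2 -1.5 11.2] j [ -1.  17. 104.  -0.  58.  15.]
{'white': (-139.6, 83, 0.535), 'red': (1.7, 25, 0.999), 'yellow': (-1.1, 21, 0.999), 'green': (-6.1, 22, 0.999)}
```

Request:
{"name": "servo_tool", "arguments": {"plan": [0, 0, 0, 0, 0, 0, 0, 0, 0, 0, 0, 0, 0, 0, 0, 0, 0, 0, 0, 0], "fingers": 1}}

```text
time_s: 6.22
position: [518.0, -1.1, 144.8]
orientation: [[0.288, 0.958, 0.0], [0.958, -0.288, -0.0], [-0.0, 0.0, -1.0]]
wrist_force: [0.0, 0.1, 0.9]
width: 85.3
grasp_force: 0.0
```

Request:
{"name": "servo_tool", "arguments": {"plan": [0, 0, 0, 0, 0, 0, 0, 0, 0, 0, 0, 0, 0, 0, 0, 0, 0, 0, 0, 0]}}

```text
time_s: 6.85
position: [517.9, -1.2, 144.9]
orientation: [[0.288, 0.958, -0.0], [0.958, -0.288, -0.0], [-0.0, 0.0, -1.0]]
wrist_force: [0.6, 0.1, -0.5]
width: 85.6
grasp_force: 0.0
```

```bash
python3 - <<'E'
from h import *
need(-50,53)
print(angle())
E
```

```text
t 6.85 pos [517.9  -1.2 144.9] shift [-0.  -0.4 -0.1] roll -0.3 w 85.62532262117841 gf 0.0 F [ 0.6  0.1 -0.5] j [ -1.  17. 104.  -0.  58.  15.]
{'white': (177.0, 93, 0.539), 'red': (78.9, 26, 0.999), 'yellow': (72.6, 25, 0.999), 'green': (73.0, 23, 0.999)}
```

Let go at about −2°, it sinks back clockwise towards 77°. I wait for it to settle, then grip and turn the other way.

Request:
{"name": "servo_tool", "arguments": {"plan": [0, 0, 0, 0, 0, 0, 0, 0, 0, 0, 0, 0, 0, 0, 0, 0, 0, 0, 0, 0]}}

```text
time_s: 7.52
position: [517.9, -1.2, 145.0]
orientation: [[0.288, 0.958, 0.0], [0.958, -0.288, -0.0], [-0.0, 0.0, -1.0]]
wrist_force: [0.3, 0.6, -0.4]
width: 85.6
grasp_force: 0.0
```

Request:
{"name": "servo_tool", "arguments": {"plan": [0, 0, 0, 0, 0, 0, 0, 0, 0, 0, 0, 0, 0, 0, 0, 0, 0, 0, 0, 0]}}

```text
time_s: 8.15
position: [517.9, -1.2, 145.0]
orientation: [[0.288, 0.958, 0.0], [0.958, -0.288, -0.0], [-0.0, 0.0, -1.0]]
wrist_force: [1.0, -0.1, 0.0]
width: 85.3
grasp_force: 0.0
```

Request:
{"name": "servo_tool", "arguments": {"plan": [0, 0, 0, 0, 0, 0, 0, 0, 0, 0, 0, 0, 0, 0, 0, 0, 0, 0, 0, 0]}}

```text
time_s: 8.78
position: [517.9, -1.2, 144.9]
orientation: [[0.288, 0.958, -0.0], [0.958, -0.288, -0.0], [-0.0, 0.0, -1.0]]
wrist_force: [-0.4, 0.3, -1.0]
width: 85.5
grasp_force: 0.0
```

```bash
python3 - <<'E'
from h import *
need(-50,53)
print(angle())
E
```

```text
t 8.775 pos [517.9  -1.2 144.9] shift [-0.  -0.4 -0.1] roll -0.3 w 85.51733457497836 gf 0.0 F [-0.4  0.3 -1. ] j [ -1.  17. 104.  -0.  58.  15.]
{'white': (-179.9, 90, 0.579), 'red': (82.1, 27, 0.999), 'yellow': (75.5, 23, 0.999), 'green': (75.8, 25, 0.999)}
```

Request:
{"name": "servo_tool", "arguments": {"plan": [0, 0, 0, 0, 0, 0, 0, 0, 0, 0, 0, 0, 0, 0, 0, 0, 0, 0, 0, 0], "fingers": -1}}

```text
time_s: 9.45
position: [516.9, -0.8, 145.1]
orientation: [[0.288, 0.958, -0.002], [0.958, -0.288, 0.0], [-0.0, -0.002, -1.0]]
wrist_force: [-6.0, 3.1, 3.5]
width: 23.2
grasp_force: 59.1
```

Request:
{"name": "servo_tool", "arguments": {"plan": [-6.5, 0, -6.5, 0, -14, 0, -11.8, 0, -22.4, 0, -15.7, 0, -31.3, 0, -18.1, 0, -40.5, 0, -18.9, 0]}}

```text
time_s: 10.07
position: [506.3, -36.7, 162.9]
orientation: [[0.29, 0.957, -0.0], [0.957, -0.29, 0.008], [0.007, -0.002, -1.0]]
wrist_force: [2.0, 12.3, -5.4]
width: 23.1
grasp_force: 59.0
```

Request:
{"name": "servo_tool", "arguments": {"plan": [-9.2, 0, 0.8, 0, -18.1, 0, 3.2, 0, -26.5, 0, 7.1, 0, -34, 0, 12.4, 0, -40.5, 0, 18.9, 0]}}

```text
time_s: 10.7
position: [494.6, -76.6, 146.7]
orientation: [[0.289, 0.957, 0.001], [0.957, -0.289, 0.005], [0.005, 0.0, -1.0]]
wrist_force: [-4.1, 9.3, 14.0]
width: 23.0
grasp_force: 67.1
```

Request:
{"name": "servo_tool", "arguments": {"plan": [0, 0, 0, 0, 0, 0, 0, 0]}}

```text
time_s: 10.95
position: [494.3, -77.3, 145.9]
orientation: [[0.289, 0.957, 0.0], [0.957, -0.289, 0.003], [0.003, -0.001, -1.0]]
wrist_force: [-4.6, 6.0, 9.1]
width: 23.0
grasp_force: 66.6
```

```bash
python3 - <<'E'
from h import *
need(50,53)
print(angle())
E
```

```text
t 10.95 pos [494.3 -77.3 145.9] shift [-1.5  0.6  0.9] roll -0.3 w 22.969520520123183 gf 66.58135771751404 F [-4.6  6.   9.1] j [-10.  16. 107.   0.  58.   6.]
{'white': (-161.5, 78, 0.944), 'red': (157.0, 25, 0.998), 'yellow': (156.8, 31, 0.998), 'green': (162.4, 7, 0.999)}
```

It reached about 158°. I release it and let it sink.

Request:
{"name": "servo_tool", "arguments": {"plan": [0, 0, 0, 0, 0, 0, 0, 0, 0, 0, 0, 0, 0, 0, 0, 0, 0, 0, 0, 0], "fingers": 1}}

```text
time_s: 11.62
position: [494.6, -78.8, 144.9]
orientation: [[0.288, 0.957, -0.0], [0.957, -0.288, -0.0], [-0.0, 0.0, -1.0]]
wrist_force: [-1.0, -0.8, 0.5]
width: 85.3
grasp_force: 0.0
```

Request:
{"name": "servo_tool", "arguments": {"plan": [0, 0, -95, 0, 0, 0, -95, 0, 0, 0, -95, 0, 0, 0, -95, 0, 0, 0, -95, 0]}}

```text
time_s: 12.25
position: [493.7, -78.6, 238.5]
orientation: [[0.288, 0.958, -0.003], [0.958, -0.288, 0.0], [-0.0, -0.003, -1.0]]
wrist_force: [0.6, 0.2, 0.1]
width: 85.1
grasp_force: 0.0
```

Request:
{"name": "servo_tool", "arguments": {"plan": [40, 0, 0, 0, 40, 0, 0, 0, 40, 0, 0, 0, 40, 0, 0, 0, 40, 0, 0, 0]}}

```text
time_s: 12.88
position: [505.9, -41.0, 239.9]
orientation: [[0.289, 0.957, -0.0], [0.957, -0.289, -0.0], [-0.0, -0.0, -1.0]]
wrist_force: [-0.3, 0.2, 0.8]
width: 85.4
grasp_force: 0.0
```

Request:
{"name": "servo_tool", "arguments": {"plan": [0, 0, 0, 0, 0, 0, 0, 0, 0, 0, 0, 0, 0, 0, 0, 0, 0, 0, 0, 0]}}

```text
time_s: 13.5
position: [506.1, -40.4, 240.0]
orientation: [[0.288, 0.958, -0.0], [0.958, -0.288, -0.0], [-0.0, 0.0, -1.0]]
wrist_force: [1.0, -0.9, 0.4]
width: 85.4
grasp_force: 0.0
```

```bash
python3 - <<'E'
from h import *
print(angle())
E
```

```text
{'white': (-168.9, 81, 0.85), 'yellow': (122.9, 27, 0.998), 'green': (127.6, 26, 0.999)}
```

Request:
{"name": "servo_tool", "arguments": {"plan": [0, 0, 0, 0, 0, 0, 0, 0, 0, 0, 0, 0, 0, 0, 0, 0, 0, 0, 0, 0]}}

```text
time_s: 14.18
position: [506.1, -40.4, 239.9]
orientation: [[0.288, 0.958, 0.0], [0.958, -0.288, -0.0], [-0.0, 0.0, -1.0]]
wrist_force: [-0.1, 0.0, -0.2]
width: 85.4
grasp_force: 0.0
```

Request:
{"name": "servo_tool", "arguments": {"plan": [0, 0, 0, 0, 0, 0, 0, 0, 0, 0, 0, 0, 0, 0, 0, 0, 0, 0, 0, 0]}}

```text
time_s: 14.8
position: [506.1, -40.4, 240.0]
orientation: [[0.288, 0.958, 0.0], [0.958, -0.288, -0.0], [-0.0, 0.0, -1.0]]
wrist_force: [-0.3, 0.2, 0.6]
width: 85.6
grasp_force: 0.0
```

```bash
python3 - <<'E'
from h import *
need(-15,53,None)
print(angle('pics/g2.png'))
E
```

```text
t 14.8 pos [506.1 -40.4 240. ] shift [14.1 -0.3 77.8] roll -0.3 w 85.57759873229281 gf 0.0 F [-0.3  0.2  0.6] j [-6. 12. 97. -0. 71. 11.]
{'white': (-167.7, 81, 0.854), 'yellow': (122.6, 26, 0.999), 'green': (127.7, 28, 0.999)}
```

View pics/g2.png

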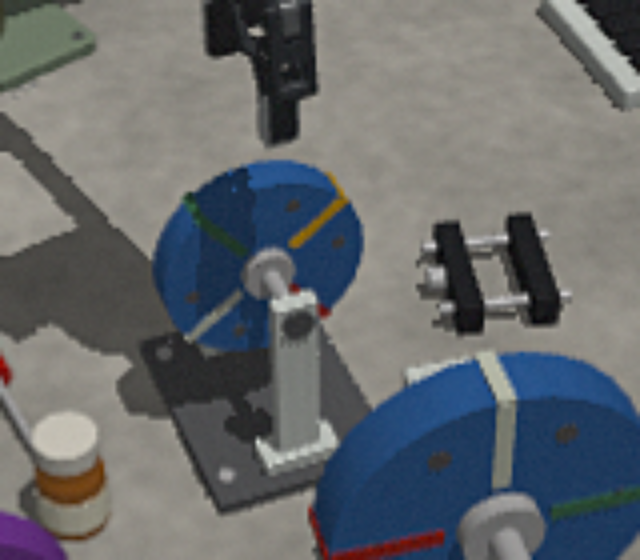

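Rest A is about 77° and rest B about 125°. That is 48° apart (±24°, within the stated range), so heavy side down is at about 101°. I grip near the top and turn back about 24°.

Request:
{"name": "servo_tool", "arguments": {"plan": [-14, 0, 40, 0, -14, 0, 70, 0, -14, 0, 78, 0, -14, 0, 78, 0, -14, 0, 78, 0]}}

```text
time_s: 15.48
position: [503.0, -53.9, 163.2]
orientation: [[0.288, 0.958, 0.003], [0.958, -0.288, -0.0], [0.0, 0.003, -1.0]]
wrist_force: [0.4, 1.4, 0.3]
width: 85.9
grasp_force: 0.0
```

Request:
{"name": "servo_tool", "arguments": {"plan": [0, 0, 0, 0, 0, 0, 0, 0, 0, 0, 0, 0, 0, 0, 0, 0, 0, 0, 0, 0], "fingers": -1}}

```text
time_s: 16.1
position: [501.3, -53.7, 162.3]
orientation: [[0.288, 0.958, -0.001], [0.958, -0.288, 0.0], [-0.0, -0.001, -1.0]]
wrist_force: [-4.4, 1.0, 5.5]
width: 23.3
grasp_force: 60.9
```

Request:
{"name": "servo_tool", "arguments": {"plan": [7, 0, -1.3, 0, 14, 0, -1.8, 0, 21, 0, -1.3, 0, 28, 0, 0, 0, 28, 0, 0, 0]}}

```text
time_s: 16.73
position: [508.5, -29.1, 162.4]
orientation: [[0.286, 0.958, -0.003], [0.958, -0.286, -0.005], [-0.006, -0.002, -1.0]]
wrist_force: [-5.9, -6.3, 7.1]
width: 22.9
grasp_force: 63.1
```

Request:
{"name": "servo_tool", "arguments": {"plan": [0, 0, 0, 0, 0, 0, 0, 0]}}

```text
time_s: 16.98
position: [508.5, -29.1, 162.4]
orientation: [[0.286, 0.958, -0.003], [0.958, -0.286, -0.005], [-0.006, -0.002, -1.0]]
wrist_force: [-6.0, -5.8, 7.1]
width: 23.2
grasp_force: 63.0
```

```bash
python3 - <<'E'
from h import *
need(-15,53,None)
print(angle())
E
```

```text
t 16.975 pos [508.5 -29.1 162.4] shift [2.6 0.7 0.2] roll -0.1 w 23.221935657147263 gf 63.01656246185303 F [-6.  -5.8  7.1] j [ -4.  16. 104.  -0.  60.  12.]
{'white': (179.3, 95, 0.701), 'yellow': (100.3, 25, 0.998), 'green': (103.5, 25, 0.999)}
```

The rotor is at about 102° (target about 101–102°), still, and gripped at 63 N. I hand in.

```bash
python3 -c "
from h import *
print(angle());print(hand_in())"
```

```text
{'white': (179.3, 95, 0.701), 'yellow': (99.8, 23, 0.999), 'green': (103.6, 26, 0.999)}
the job is handed in; nothing more can be done
None
```

I turned the rotor to both sides and let it sink back; it rested at about 77° and 125°, so the heavy side is straight down at about 101°. The gripper ended holding it still at about 102° with about 63 N, and the job is handed in; no verdict was returned.

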